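# Seal a pantry canister and show its label to the desk camera

## Robot

A 7-joint arm with a two-finger parallel gripper is mounted at the origin on a cart in front of the work surface, level with it; the furniture and walls round the work are solid. World frame = base frame: x ahead of the robot, y to its left, z up, the work surface at z = 0. Lengths are in m, angles in rad, forces in N, time in s.
With the tool pointing down it reaches from about 0.425 to 0.825 m from the base axis. Payload 3.6 kg.
Tool frame: the origin (TCP) lies midway between the tips of the shut fingers; the grasp point (between the pads) lies 19 mm behind it; z points along the fingers, y is the line along which they close (so a half turn about z gives the same grasp; the last joint's range is limited). The gripper opens to 93 mm and grips with 3 to 60 N. Pads are 15 mm wide; open, the fingers measure 128 mm over their backs; the gripper's body (75 mm by 188 mm) begins 65 mm behind the grasp point.
Start: joints at [1.242, 0.615, -0.013, 1.423, 0.008, 1.103, -0.04], TCP at [0.194, -0.62, 0.219] pointing down, gripper open.
Joint ranges: [-3.12, 3.12], [-0.3, 2.06], [-1.34, 1.32], [0.26, 2.42], [-1.36, 4.5], [0.01, 1.98], [-2.84, 2.84]. Speed limits (rad/s): [2.79, 2.79, 3.14, 3.14, 3.14, 3.14, 3.14].

## Interface

Orientations are given as a unit quaternion [w, x, y, z].
In Python, from cell import arm, imaging gives the robot as it stands. The module is installed in compiled form; this text tells all that it offers.
- The arm moves only by the tool servo_tool, never from a script. Its argument "motion" is a list that holds one entry, the list of rows, each a list of 5 numbers: the closure, from 0 (fully open) to 1 (shut), then the shift along the tool's x, y, z scaled (see below), then the turn about the tool's z scaled (see below). A call has 1 to 12 rows; each row is the pose to reach, as a shift and turn from the pose commanded when the call began, along the tool's axes at that moment, turning the shorter way round; what a row does not reach only later rows make up. The controller multiplies each number of a shift by 0.2 m and each number of a turn by 180 degrees. A row lasts 1/8 s, in which the tool goes at most 62.5 mm and 10.7 degrees, less where a joint would pass 70% of its speed; a pose out of reach is approached as far as the arm can. A call with a number of a shift or a turn outside -1 to 1 is refused whole. A call with a gripper value outside its range is refused whole. The fingers move at their own pace and stop on an object; the grip force is fixed at half the most. Time passes only in rows, so rows that repeat a pose let the fingers close. It gives the time, the measured TCP pose, the force, the opening and the grip force at its end, in the units of the state.
- arm.observe(): the state, without advancing time (a new reading comes with each control period).
- imaging.get_image(name): name is "scene" or "top"; returns a dict with "pixels" (480x640x3 uint8, red, green, blue), "depth" (480x640 float32, m along the optical axis (not along the pixel's ray), 0 where there is no reading), "intrinsics" (3x3 intrinsics, pixels), "k1" (the pictures are not rectified: a ray, as slopes to the right and down, at radius r is drawn at 1 + k1 r^2 times it, then the intrinsics apply), "rvec" (rotation vector, rad) and "tvec" (3), from world to camera coordinates, as OpenCV has them. Camera axes: x right, y down, z forward; pixel columns grow to the right and rows downward; lengths in m; the calibration is good to about 2 mm. A picture is of the moment at which its call begins.
- arm.job_done(): hands the job in; it is judged then, once.
Trained networks look in a picture, given as the dict that the camera call returned (one of the last four; its "shot" number tells which), for a name from the list of things; names that differ only in an ending like _2 or _b are one class to them, and where a whole thing is asked for, a point or a joint stands for the part that bears it (a point fixed in the world has none). Each returns a list of dicts, best first, with "p" (0 to 1); they miss things now and then, are a little off and sometimes report something else, mostly with a low value. They report only what shows in the picture. A call takes as long as a camera call. They do not tell look-alikes from the thing itself.
- imaging.search_frame(picture, name): "uv" ([column, row] in pixels, amid what is visible of it).
- imaging.spot_point(picture, name): "uv" ([column, row] in pixels: a listed point, or the origin of a listed thing).
The state is a dict: "time": time; "joint_pos": joint angles; "qd": joint speeds; "joint_efforts": joint torques, N m; "position": TCP position; "ee_rot": TCP orientation; "contact_force": force on the tool from outside, world axes, zero at the start; "moment": the same for the moment, N m; "finger_gap": finger opening in m; "grip_force": force on a finger pad.
Only numpy, scipy, OpenCV 4.12 (cv2) and the standard library are available. Lean on these libraries where they do the work, as an engineer would, in place of code of your own. Each camera call takes 0.05 s, during which the arm holds its last target. There are 200 camera calls.

## Task

The lid of the white canister with the red lid is standing up: press it fully home while the canister stands in the tray, then pick that canister out of the tray and show its label to the desk camera on the right. Hold it in the air with the label centred in front of the lens, about 12 cm from it and square to the camera's line of sight, which looks downwards at a slant, so lean the canister's top away from the camera to match (no sideways roll), with the fingers off the label. Finish while still holding it there, without moving the camera or disturbing the other things.

Things in the scene. Friction and masses are not known exactly. Their poses are not given: they have to be found in the camera images.
- red_canister_center (a point): Point on the axis of the red-lidded canister, 36 mm above its underside, 34 mm below its rim. White square canister, 50 x 50 x 70 mm plus a 44 x 44 x 8 mm lid, about 0.2 kg, upright in the tray. Axes: z up to the lid, -x out of the label face (starts roughly towards the robot), y across the label; grip the two plain faces at +y and -y, 50 mm apart, best about 16 mm below the rim.
- red_canister_label (a point): Centre of the brown label (36 mm wide, 46 mm tall, with a red band) on the canister's -x face, 25 mm from the canister's axis and 36 mm above its underside; axes as the canister's.
- red_lid_top (a point): Centre of the flat top of the red lid (44 x 44 mm, 8 mm thick, white disc in the middle); when the lid is home it lies 42 mm above the canister's centre point.
- red_lid (a joint): How far the red lid stands proud of its seat, in m: 0 is fully home, it starts 6 to 9 mm up. It slides stiffly straight down; about 6 N moves it, a push of 12 N is ample, and it stays where it is left.
- lens (a point): Centre of the front of the lens of the desk camera: a grey head, 26 x 86 x 50 mm, with a round black lens 36 mm across, on an aluminium post on a round black foot; the lens is about 0.21 m above the worktop. The camera looks along this point's -x axis (leftwards and 0.2 to 0.5 rad below level); y lies level across the head and z points out of the head's top. The head's tilt joint is only lightly held; the foot is fixed.
- tray: Wooden tray, 128 x 378 mm, fixed; floor 8 mm thick, rim 18 mm high. Origin under its centre, long side along its y axis. The three canisters stand in it in a row, about 115 mm apart, in any order. A lampshade hangs about 0.8 m above the tray.
- blue_canister: White square canister with a blue lid, 50 x 50 x 78 mm, lid already fully home; origin under its centre. Leave it alone.
- green_canister: White square canister with a green lid, 50 x 50 x 78 mm, lid already fully home; origin under its centre. Leave it alone.
- honey_jar: Jar with a green lid, about 64 x 68 x 84 mm, a bystander; origin under its centre.
- spice_jar: Glass spice jar with a red cap, 45 mm across, 106 mm tall, a bystander standing behind the tray; origin under its centre.
- pepper_mill: Dark wooden pepper mill, 58 mm across, 170 mm tall, a bystander; origin under its centre.
- mug: White mug with a leaf pattern, 92 x 127 x 95 mm with handle, a bystander; origin under its centre.
Things that resemble listed ones, but are neither listed nor needed, are in the scene too. Leave any purple look-alike of the part that bears red_canister_center alone. What is shaped like the part that bears lens but purple is not meant.

How it is judged:
On the way, in this order (a step that is already met when the one before it is completed fails the run):
1. the red lid is fully home while its canister stands in the tray (value of joint red_lid below 0.002 m and height (world z) of red_canister_center below 0.05 m and angle between red_canister_center's own z axis and vertical below 0.1 rad), for 0.2 s.
2. the canister is lifted clear of the tray in the fingers (height (world z) of red_canister_center above 0.1 m and contact force between red_canister and the fingers above 1 N), for 0.2 s.
At the end, for the whole second after the job is handed in: Red-lidded canister held still in the air by the fingers, fingers off the label, lid home within 2 mm; label 10 to 14 cm before the lens, within 2 cm of its line of sight, canister within 0.2 rad of square to the camera; camera within 1 cm, other listed things within 3 cm of their starts (x of red_canister_center in the frame of lens between -0.167 and -0.123 m and x of red_canister_label in the frame of lens above -0.145 m and y of red_canister_label in the frame of lens between -0.02 and 0.02 m and z of red_canister_label in the frame of lens between -0.02 and 0.02 m and angle between the x axis of red_canister_center and the x axis of lens, either way round below 0.2 rad and angle between the z axis of red_canister_center and the z axis of lens, either way round below 0.2 rad and value of joint red_lid below 0.002 m and height (world z) of red_canister_center above 0.11 m and linear speed of red_canister below 0.02 m/s and contact force between red_canister and the fingers above 1 N and contact force between red_canister and tray below 0.1 N and contact force between red_label and the fingers below 0.1 N and distance of lens from where it was at the start of the episode below 0.01 m and distance of each of blue_canister, green_canister, honey_jar, spice_jar, pepper_mill, mug from where it was at the start of the episode below 0.03 m); the arm keeps its last pose, push and grip.
It fails at once if the camera is pushed out of its aim (distance of lens from where it was at the start of the episode above 0.01 m).
It fails at once if another canister, a jar, the mill or the mug is disturbed (distance of any of blue_canister, green_canister, honey_jar, spice_jar, pepper_mill, mug from where it was at the start of the episode above 0.03 m).
It also fails if it takes over 51 s, if anything falls off the work surface, if the arm or the gripper's body presses on something with over 40 N, if the wrist force passes 120 N, or if a joint passes its speed limit or range.

## Working session

There is one attempt and no reset: what is moved stays moved. The work goes in short steps, Python scripts to look and compute and a tool call to move; the robot and the scene stay as the last step left them, time stands still between calls to the robot, and variables do not carry over. Pictures are saved under pics/ and viewed, at most 10 in all, crops included, and the job is handed in when it is done.

Besides the shell and the picture viewer there is one more tool, called after "Request:" as name(argument=value, ...) on one line, values as JSON. servo_tool: Moves the arm, as the interface text tells. Its arguments: {"type":"object","properties":{"motion":{"type":"array"}},"required":["motion"]}

```bash
mkdir -p pics
cat > h.py <<'E'
import numpy as np, cv2
from cell import arm, imaging
from scipy.spatial.transform import Rotation as R
def P(d,uv,depth=None):
    K=np.array(d["intrinsics"]);u=(np.array(uv,float)-[K[0,2],K[1,2]])/[K[0,0],K[1,1]]
    s=u.copy()
    for _ in range(20): s=u/(1+d["k1"]*(s@s))
    if depth is None: depth=d["depth"][int(round(uv[1])),int(round(uv[0]))]
    Rm=cv2.Rodrigues(np.array(d["rvec"],float))[0]
    return Rm.T@(np.array([s[0],s[1],1])*depth-np.array(d["tvec"]).ravel())
def cloud(d):
    K=np.array(d["intrinsics"]);h,w=d["depth"].shape
    g=np.stack(np.meshgrid(np.arange(w),np.arange(h)),-1).astype(float)
    u=(g-[K[0,2],K[1,2]])/[K[0,0],K[1,1]];s=u.copy()
    for _ in range(20): s=u/(1+d["k1"]*(s**2).sum(-1,keepdims=True))
    c=np.concatenate([s,np.ones((h,w,1))],-1)*d["depth"][...,None]
    Rm=cv2.Rodrigues(np.array(d["rvec"],float))[0]
    return (c-np.array(d["tvec"]).ravel())@Rm
def save(d,n): cv2.imwrite("pics/"+n,d["pixels"][...,::-1])
E
cat > a.py <<'E'
from h import *
np.set_printoptions(precision=3,suppress=True)
s=arm.observe();print({k:np.round(v,3) for k,v in s.items()})
for c in ["scene","top"]:
    d=imaging.get_image(c);save(d,c+"0.png");np.save(c+"0.npy",d,allow_pickle=True)
    print(c,"campos",P(d,[320,240],0))
    for n in ["red_canister_center","red_canister_label","red_lid_top","lens","blue_canister","green_canister","pepper_mill","mug","spice_jar","honey_jar"]:
        for r in imaging.spot_point(d,n)[:3]: print(n,round(r["p"],2),np.round(r["uv"],1),P(d,np.clip(r["uv"],0,[639,479])))
E
python3 a.py
```

```text
{'time': np.float64(0.0), 'joint_pos': array([ 1.242,  0.616, -0.013,  1.425,  0.008,  1.103, -0.04 ]), 'qd': array([-0.   ,  0.   , -0.001, -0.   , -0.001, -0.002,  0.001]), 'joint_efforts': array([  0.   , -45.894,   0.209, -16.574,  -0.061,   0.021,   0.   ]), 'position': array([ 0.194, -0.62 ,  0.218]), 'ee_rot': array([-0.001,  0.989,  0.151, -0.   ]), 'contact_force': array([-0.104, -0.076,  0.453]), 'moment': array([-0.001, -0.005,  0.004]), 'grip_force': np.float64(0.0), 'finger_gap': np.float64(0.093)}
scene campos [0.142 0.57  1.11 ]
red_canister_center 0.91 [263.3 313.6] [0.639 0.155 0.074]
red_canister_center 0.58 [324.9 341.8] [0.485 0.126 0.086]
red_canister_label 0.94 [333.8 346.8] [0.476 0.106 0.046]
red_canister_label 0.86 [264.8 304.3] [0.65  0.138 0.081]
red_canister_label 0.66 [203.1 320.3] [0.754 0.241 0.029]
red_lid_top 0.74 [324.8 332. ] [0.497 0.113 0.096]
red_lid_top 0.65 [265.6 300.7] [0.656 0.13  0.08 ]
lens 0.83 [389.5 130.2] [ 0.705 -0.395  0.217]
lens 0.65 [332.5 351.9] [0.473 0.113 0.037]
lens 0.61 [436.2 169.6] [ 0.533 -0.346  0.22 ]
blue_canister 0.57
[... 846 characters left out ...]
 0.095]
red_lid_top 0.72 [247.1 256.1] [0.651 0.156 0.085]
lens 0.93 [432.7 253.2] [ 0.673 -0.401  0.014]
lens 0.71 [437.7 200.3] [ 0.701 -0.388  0.222]
lens 0.16 [267.6 316. ] [0.475 0.107 0.038]
blue_canister 0.92 [220.8 318.6] [0.469 0.234 0.049]
green_canister 0.77 [304.4 315.3] [0.477 0.005 0.025]
green_canister 0.26 [268.3 295.3] [0.501 0.101 0.1  ]
pepper_mill 0.66 [224.7 244.8] [0.743 0.227 0.028]
pepper_mill 0.52 [267.5 315. ] [0.476 0.107 0.042]
mug 0.7 [362.6 238.4] [ 0.708 -0.187  0.063]
mug 0.37 [308.4 243.2] [ 0.732 -0.026  0.026]
spice_jar 0.96 [268.4 244.5] [0.749 0.095 0.009]
spice_jar 0.45 [268.1 313.3] [0.474 0.104 0.053]
honey_jar 0.84 [307.3 241.3] [ 0.736 -0.023  0.03 ]
```

View pics/scene0.png

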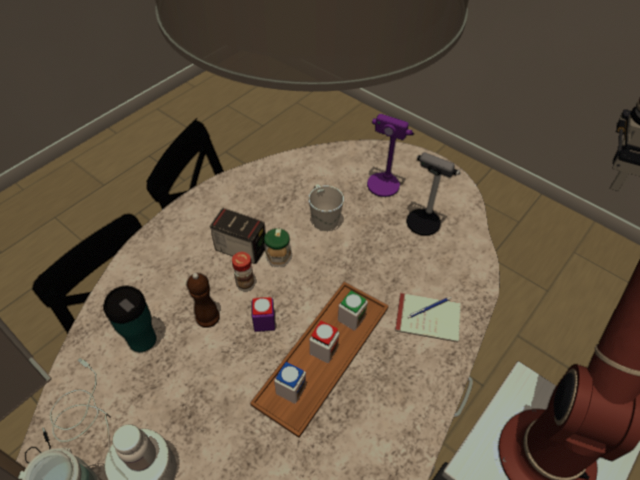

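View pics/top0.png

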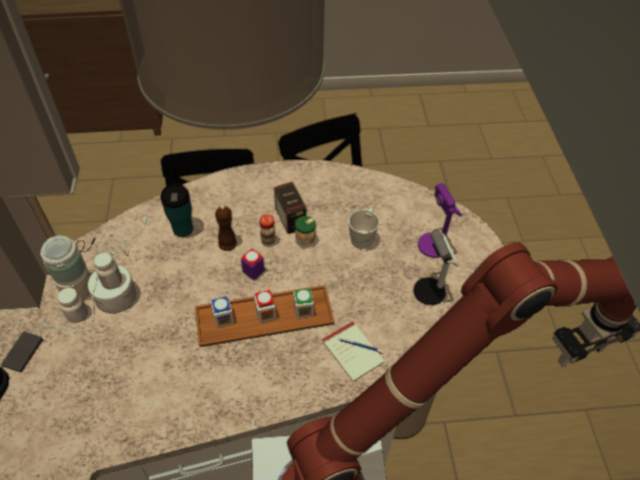

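The scene view shows the target in the middle of the tray at (324,340). The purple look-alike is at (263,313), the grey camera head at (437,165), and a purple camera behind it at (392,127). The top view agrees, with the red lid at (265,297) and the grey head at (443,247). Next I'll measure the yaw and the lens pose from the depth clouds.

```bash
cat > b.py <<'E'
from h import *
np.set_printoptions(precision=3,suppress=True)
for c in ["scene","top"]:
    d=np.load(c+"0.npy",allow_pickle=True).item();X=cloud(d);px=d["pixels"].astype(int)
    hsv=cv2.cvtColor(d["pixels"],cv2.COLOR_RGB2HSV).astype(int)
    print(c)
    # canister top plane
    near=(abs(X[...,0]-.5)<.06)&(abs(X[...,1]-.115)<.05)&(d["depth"]>0)
    for nm,m in [("lid",near&(X[...,2]>.083)&(X[...,2]<.105)),("body",near&(X[...,2]>.03))]:
        q=X[m]; r=cv2.minAreaRect((q[:,:2]*1000).astype(np.float32)); print(nm,len(q),np.median(q,0),"zmax",np.percentile(q[:,2],[50,90]),r)
    m=near&(X[...,2]>.03)&(X[...,2]<.07); q=X[m]
    if len(q)>10:
        print("faces",len(q))
    # tray
    m=(X[...,2]>.004)&(X[...,2]<.03)&(abs(X[...,0]-.49)<.13)&(abs(X[...,1]-.115)<.25)&(hsv[...,1]>110)&(hsv[...,0]<20)
    print("tray",m.sum(),cv2.minAreaRect((X[m][:,:2]*1000).astype(np.float32)))
    # grey camera head
    m=(abs(X[...,0]-.53)<.1)&(abs(X[...,1]+.36)<.09)&(X[...,2]>.165)&(X[...,2]<.28)&(d["depth"]>0)&(hsv[...,1]<110)
    q=X[m];print("head",len(q),q.min(0),q.max(0),q.mean(0))
    dark=m&(px.sum(-1)<90); print("dark",dark.sum(),X[dark].mean(0) if dark.any() else 0)
    # normals
    np.save(c+"head.npy",q)
    f=q
    rng=np.random.default_rng(0)
    for k in range(3):
        best=None
        for _ in range(800):
            a=f[rng.choice(len(f),3,False)];n=np.cross(a[1]-a[0],a[2]-a[0]);l=np.linalg.norm(n)
            if l<1e-5: continue
            n/=l;i=abs((f-a[0])@n)<.0025
            if best is None or i.sum()>best.sum(): best=i
        g=f[best];cc=g.mean(0);u,s,v=np.linalg.svd(g-cc);n=v[2]*np.sign(v[2][2]);print("plane",len(g),cc,n,s/np.sqrt(len(g)),"ext",np.ptp((g-cc)@v[:2].T,axis=0),v[0]);f=f[~best]
        if len(f)<30:break
    u0,v0=(437,165) if c=="scene" else (443,247)
    cr=d["pixels"][v0-45:v0+45,u0-50:u0+50]; cv2.imwrite(f"pics/{c}_head.png",cv2.resize(cr[...,::-1],None,fx=6,fy=6))
    u0,v0=(324,340) if c=="scene" else (265,305)
    cr=d["pixels"][v0-30:v0+30,u0-40:u0+40]; cv2.imwrite(f"pics/{c}_can.png",cv2.resize(cr[...,::-1],None,fx=6,fy=6))
a=[cv2.imread(f"pics/{n}.png") for n in ("scene_head","top_head","scene_can","top_can")]
o=np.zeros((900,1200,3),np.uint8);o[:540,:600]=a[0];o[:540,600:]=a[1];o[540:,:480]=a[2];o[540:,600:1080]=a[3]
cv2.imwrite("pics/mix.png",cv2.resize(o,(800,600)))
E
python3 b.py
```

```text
scene
lid 385 [0.499 0.113 0.094] zmax [0.094 0.097] ((499.8691711425781, 111.09771728515625), (43.99761962890625, 45.80575180053711), 9.424549102783203)
body 803 [0.492 0.122 0.08 ] zmax [0.08  0.096] ((498.4075927734375, 111.5404281616211), (50.8027458190918, 52.14366149902344), 9.971446990966797)
faces 247
tray 5986 ((475.6439208984375, 87.31849670410156), (177.41000366210938, 432.3143005371094), 6.215003967285156)
head 609 [ 0.489 -0.404  0.189] [ 0.595 -0.339  0.243] [ 0.537 -0.355  0.224]
dark 145 [ 0.533 -0.351  0.217]
plane 216 [ 0.541 -0.353  0.233] [-0.11   0.593  0.797] [0.023 0.008 0.001] ext [0.081 0.033] [-0.986 -0.163 -0.014]
plane 132 [ 0.54  -0.353  0.214] [ 0.128 -0.896  0.425] [0.028 0.013 0.001] ext [0.086 0.053] [-0.986 -0.161 -0.042]
plane 82 [ 0.52  -0.354  0.216] [ 0.417 -0.885  0.206] [0.021 0.01  0.001] ext [0.064 0.04 ] [-0.902 -0.375  0.216]
top
lid 240 [0.497 0.112 0.095] zmax [0.095 0.1  ] ((500.67041015625, 111.79904174804688), (47.22368240356445, 44.1987419128418), 11.738750457763672)
body 499 [0.483 0.111 0.082] zmax [0.082 0.098] ((497.86090087890625, 111.61709594726562), (58.09269714355469, 50.650386810302734), 9.567497253417969)
faces 156
tray 3881 ((489.21942138671875, 89.52084350585938), (182.671630859375, 442.0674743652344), 0.7817538380622864)
head 489 [ 0.489 -0.405  0.181] [ 0.6   -0.338  0.247] [ 0.534 -0.366  0.223]
dark 15 [ 0.508 -0.361  0.22 ]
plane 172 [ 0.54  -0.377  0.215] [ 0.095 -0.788  0.608] [0.034 0.026 0.002] ext [0.115 0.093] [-0.968  0.069  0.24 ]
plane 101 [ 0.539 -0.353  0.235] [-0.063  0.583  0.81 ] [0.023 0.008 0.001] ext [0.087 0.03 ] [-0.985 -0.169  0.045]
plane 64 [ 0.521 -0.364  0.223] [ 0.007 -0.595  0.804] [0.034 0.017 0.002] ext [0.111 0.066] [-0.8   -0.486 -0.353]
```

View pics/mix.png

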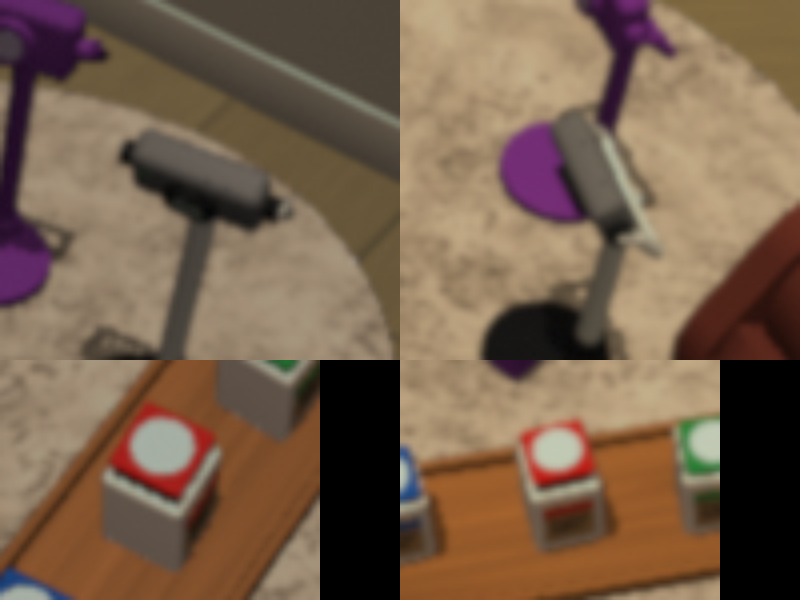

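The head crop shows the front and top faces, with the lens mostly hidden under the front edge. I'll fit a box of the given size to the merged clouds to get the pitch, and fit the tray frame too.

```bash
cat > c.py <<'E'
from h import *
from scipy.optimize import least_squares
np.set_printoptions(precision=3,suppress=True)
def frame(yaw,p): # lens frame: -x is view dir
    v=np.array([np.cos(p)*np.cos(yaw),np.cos(p)*np.sin(yaw),-np.sin(p)]);x=-v
    y=np.cross([0,0,1],x);y/=np.linalg.norm(y);return np.stack([x,y,np.cross(x,y)],1)
Q=[];
for c in ["scene","top"]:
    d=np.load(c+"0.npy",allow_pickle=True).item();X=cloud(d)
    D=d["depth"];e=cv2.dilate(D,np.ones((3,3)))-cv2.erode(D,np.ones((3,3)))
    hsv=cv2.cvtColor(d["pixels"],cv2.COLOR_RGB2HSV).astype(int)
    m=(abs(X[...,0]-.535)<.09)&(abs(X[...,1]+.36)<.08)&(X[...,2]>.18)&(X[...,2]<.28)&(e<.025)
    q=X[m];print(c,len(q));Q.append(q)
h=np.array([.013,.043,.025])
def sd(p,q):
    l=np.abs((q-p[:3])@frame(p[3],p[4]))-h
    return np.linalg.norm(np.maximum(l,0),axis=1)+np.minimum(l.max(1),0)
for nm,q in [("scene",Q[0]),("top",Q[1]),("both",np.vstack(Q))]:
  for p0 in (.3,.5):
    r=least_squares(sd,[.54,-.365,.21,1.73,p0],args=(q,),loss="soft_l1",f_scale=.002)
    p=r.x;F=frame(p[3],p[4]);l=(q-p[:3])@F
    print(nm,p,"cost",r.cost,"med",np.median(abs(r.fun)),"front",p[:3]-F[:,0]*.013, "l pct",np.percentile(l,[2,98],axis=0).ravel())
# residual-based profile over pitch
for pt in np.arange(.2,.66,.05):
    r=least_squares(lambda a:sd([*a,pt],np.vstack(Q)),[.54,-.365,.21,1.73],loss="soft_l1",f_scale=.002);print(round(pt,2),r.cost,r.x)
E
python3 c.py
```

```text
scene 450
top 262
scene [ 0.541 -0.366  0.213  1.721  0.457] cost 0.0011572048567181467 med 0.001808621681412697 front [ 0.54  -0.354  0.207] l pct [-0.02  -0.045 -0.003  0.007  0.038  0.03 ]
scene [ 0.541 -0.366  0.213  1.721  0.464] cost 0.001157329110020206 med 0.0018054369772618935 front [ 0.54  -0.354  0.207] l pct [-0.02  -0.045 -0.003  0.007  0.038  0.03 ]
top [ 0.538 -0.364  0.215  1.897  0.275] cost 0.0009798816294680085 med 0.0025646092320330627 front [ 0.534 -0.352  0.211] l pct [-0.017 -0.05  -0.015  0.012  0.042  0.031]
top [ 0.541 -0.37   0.221  1.702  1.208] cost 0.0008745085863412447 med 0.002374432460211213 front [ 0.541 -0.366  0.209] l pct [-0.013 -0.049 -0.022  0.017  0.038  0.03 ]
both [ 0.541 -0.366  0.214  1.72   0.556] cost 0.0022738166279258993 med 0.0022125638365869576 front [ 0.539 -0.355  0.207] l pct [-0.019 -0.048 -0.007  0.011  0.039  0.031]
both [ 0.541 -0.368  0.215  1.708  0.913] cost 0.0021401976687425678 med 0.0020599079596472364 front [ 0.54  -0.36   0.205] l pct [-0.017 -0.048 -0.005  0.015  0.039  0.031]
0.2 0.002412792894116153 [ 0.54  -0.363  0.213  1.737]
0.25 0.0023852335914102533 [ 0.54  -0.364  0.213  1.739]
0.3 0.002358069871672906 [ 0.54  -0.364  0.213  1.735]
0.35 0.002334792645648145 [ 0.54  -0.365  0.213  1.737]
0.4 0.0023095108285863695 [ 0.54  -0.365  0.214  1.728]
0.45 0.0022938535911937786 [ 0.54  -0.366  0.214  1.728]
0.5 0.002281318564838826 [ 0.54  -0.366  0.214  1.721]
0.55 0.0022740426905333046 [ 0.541 -0.366  0.214  1.721]
0.6 0.002274398824263221 [ 0.541 -0.366  0.214  1.708]
0.65 0.0022528477602822223 [ 0.541 -0.366  0.214  1.696]
```

Request:
servo_tool(motion=[[[1,0,0,-0.3,0],[1,0,0,-0.6,0],[1,0,0,-0.9,0],[1,0,0,-1,0],[1,0,0,-1,0]]])

```text
time: 1.72
position: [0.194, -0.6209, 0.4205]
ee_rot: [0.002, 0.989, 0.151, 0.0]
contact_force: [-0.3, -0.4, 0.0]
finger_gap: 0.0474
grip_force: 0.0
```

Request:
servo_tool(motion=[[[1,0.2,-0.2,0,0],[1,0.4,-0.4,0,0],[1,0.6,-0.6,0,0],[1,0.8,-0.8,0,0],[1,1,-1,0,0],[1,1,-1,0,0],[1,1,-1,0,0]]])

```text
time: 2.6
position: [0.3241, -0.3701, 0.4174]
ee_rot: [-0.001, 0.989, 0.15, -0.001]
contact_force: [0.1, 0.1, -0.0]
finger_gap: 0.0005
grip_force: 0.0
```

Request:
servo_tool(motion=[[[1,0.2,-0.2,0,0],[1,0.4,-0.4,0,0],[1,0.6,-0.6,0,0],[1,0.8,-0.8,0,0],[1,1,-1,0,0],[1,1,-1,0,0],[1,1,-1,0,0]]])

```text
time: 3.48
position: [0.4559, -0.1217, 0.4178]
ee_rot: [0.0, 0.989, 0.149, -0.001]
contact_force: [0.1, 0.6, 0.3]
finger_gap: 0.0002
grip_force: 0.0
```

Request:
servo_tool(motion=[[[1,0.15,-0.25,0,0.02],[1,0.3,-0.5,0,0.04],[1,0.45,-0.75,0,0.04],[1,0.55,-1,0.2,0.04],[1,0.56,-1.0,0.6,0.04],[1,0.56,-1.0,0.95,0.04],[1,0.56,-1.0,1,0.04],[1,0.56,-1.0,1,0.04]]])

```text
time: 4.47
position: [0.5022, 0.1013, 0.2158]
ee_rot: [0.001, 0.996, 0.086, -0.004]
contact_force: [0.3, -0.4, 0.6]
finger_gap: 0.0004
grip_force: 0.0
```

```bash
cat > d.py <<'E'
from h import *
import sys
np.set_printoptions(precision=4,suppress=True)
n=sys.argv[1]
s=arm.observe();q=s["ee_rot"];Rt=R.from_quat([q[1],q[2],q[3],q[0]]).as_matrix()
print("t",s["time"],"tcp",s["position"],"toolx deg",np.degrees(np.arctan2(Rt[1,0],Rt[0,0])),"F",s["contact_force"],"j",s["joint_pos"])
for c in ["scene","top"]:
    d=imaging.get_image(c);save(d,f"{c}_{n}.png");np.save(f"{c}_{n}.npy",d,allow_pickle=True)
    X=cloud(d);hsv=cv2.cvtColor(d["pixels"],cv2.COLOR_RGB2HSV).astype(int)
    red=(hsv[...,1]>150)&((hsv[...,0]<8)|(hsv[...,0]>172))&(hsv[...,2]>100)&(np.linalg.norm(X[...,:2]-[.5,.112],axis=-1)<.06)&(X[...,2]>.08)
    if red.sum()>5: q=X[red];print(c,"red",len(q),np.median(q,0),cv2.minAreaRect((q[:,:2]*1000).astype(np.float32)))
E
python3 d.py 1
```

```text
t 4.475 tcp [0.5022 0.1013 0.2158] toolx deg 9.88572510080745 F [ 0.3082 -0.3822  0.5972] j [ 0.0177  0.4305 -0.3744  1.8071  0.1899  0.9472 -1.8365]
scene red 493 [0.4978 0.1117 0.5715] ((495.14178466796875, 102.00224304199219), (68.80825805664062, 80.4191665649414), 32.965946197509766)
top red 269 [0.4866 0.1163 0.5879] ((488.9229431152344, 98.0916976928711), (75.89525604248047, 77.85641479492188), 17.670907974243164)
```

Request:
servo_tool(motion=[[[1,0,-0.05,0.2,0],[1,0,-0.05,0.4,0],[1,0,-0.05,0.54,0],[1,0,-0.05,0.57,0],[1,0,-0.05,0.57,0],[1,0,-0.05,0.57,0]]])

```text
time: 5.32
position: [0.5033, 0.1151, 0.1064]
ee_rot: [-0.0, 0.996, 0.088, 0.002]
contact_force: [0.1, 0.2, -1.0]
finger_gap: 0.0005
grip_force: 0.0
```

Request:
servo_tool(motion=[[[1,0,0,0.015,0],[1,0,0,0.03,0],[1,0,0,0.045,0],[1,0,0,0.055,0],[1,0,0,0.06,0],[1,0,0,0.065,0],[1,0,0,0.07,0],[1,0,0,0.07,0]]])

```text
time: 6.32
position: [0.5018, 0.1148, 0.0911]
ee_rot: [0.0, 0.996, 0.088, 0.0]
contact_force: [-1.3, -0.5, 4.5]
finger_gap: 0.0001
grip_force: 2.6
```

Request:
servo_tool(motion=[[[1,0,-0.005,0.01,0],[1,0,0,0.02,0],[1,0,0,0.03,0],[1,0,0,0.035,0],[1,0,0,0.035,0]]])

```text
time: 6.95
position: [0.502, 0.1149, 0.0862]
ee_rot: [0.001, 0.996, 0.089, 0.001]
contact_force: [-4.8, -1.4, 20.2]
finger_gap: 0.0004
grip_force: 9.8
```

Request:
servo_tool(motion=[[[1,0,0,0.0,0],[1,0,0,0.0,0],[1,0,0,-0.1,0],[0.5,0,0,-0.4,0],[0,0,0,-0.6,0],[0,0,0,-0.6,0]]])

```text
time: 7.7
position: [0.5039, 0.1157, 0.2067]
ee_rot: [-0.001, 0.996, 0.088, 0.004]
contact_force: [-0.0, -0.4, -0.8]
finger_gap: 0.0259
grip_force: 0.0
```

```bash
sed -i 's/(X\[...,2\]>.08)/(X[...,2]>.08)\&(X[...,2]<.11)/' d.py
cat >> d.py <<'E'
    near=(abs(X[...,0]-.5)<.05)&(abs(X[...,1]-.112)<.05)&(d["depth"]>0)
    for lo,hi in ((.08,.11),(.03,.11)):
        q=X[near&(X[...,2]>lo)&(X[...,2]<hi)];print(c,lo,len(q),np.median(q,0),cv2.minAreaRect((q[:,:2]*1000).astype(np.float32)))
E
python3 d.py 2
```

```text
t 7.7 tcp [0.5039 0.1157 0.2067] toolx deg 10.143452624687813 F [-0.0257 -0.4484 -0.8236] j [-0.0033  0.4421 -0.3822  1.8199  0.2044  0.9103 -1.8708]
scene red 148 [0.4948 0.117  0.0849] ((500.2069091796875, 112.10157775878906), (43.302635192871094, 44.082157135009766), 9.878260612487793)
scene 0.08 377 [0.4989 0.1123 0.0854] ((499.3831787109375, 112.26411437988281), (44.58757781982422, 47.33873748779297), 10.801886558532715)
scene 0.03 752 [0.4924 0.1215 0.0802] ((498.9177551269531, 111.72786712646484), (52.952064514160156, 51.372188568115234), 12.809210777282715)
top red 73 [0.4898 0.1084 0.0864] ((498.069580078125, 111.59265899658203), (41.34991455078125, 43.01411056518555), 11.404170989990234)
top 0.08 232 [0.4986 0.1124 0.0866] ((499.739501953125, 111.78514099121094), (50.855804443359375, 48.762752532958984), 9.035541534423828)
top 0.03 462 [0.4842 0.1113 0.0801] ((497.8038330078125, 111.37254333496094), (60.59669876098633, 50.948909759521484), 11.177864074707031)
```

Request:
servo_tool(motion=[[[0,-0.02,0.016,0,0],[0,-0.02,0.016,0.1,0],[0,-0.02,0.016,0.2,0],[0,-0.02,0.016,0.3,0],[0,-0.02,0.016,0.3,0],[0,-0.02,0.016,0.3,0],[0,-0.02,0.016,0.3,0],[0,-0.02,0.016,0.3,0]]])

```text
time: 8.8
position: [0.4988, 0.1111, 0.1443]
ee_rot: [-0.0, 0.996, 0.088, 0.001]
contact_force: [-0.6, -1.0, -0.1]
finger_gap: 0.0927
grip_force: 0.0
```

Request:
servo_tool(motion=[[[0,0,0,0.1,0],[0,0,0,0.25,0],[0,0,0,0.4,0],[0,0,0,0.48,0],[0,0,0,0.505,0],[0,0,0,0.505,0]]])

```text
time: 9.55
position: [0.4989, 0.1112, 0.0431]
ee_rot: [-0.0, 0.996, 0.088, 0.0]
contact_force: [0.5, -0.8, -0.0]
finger_gap: 0.093
grip_force: 0.0
```

Request:
servo_tool(motion=[[[0.3,0,0,0,0],[0.4,0,0,0,0],[0.5,0,0,0,0],[0.6,0,0,0,0],[0.8,0,0,0,0],[1,0,0,0,0],[1,0,0,0,0],[1,0,0,0,0]]])

```text
time: 10.55
position: [0.4985, 0.1109, 0.0428]
ee_rot: [0.0, 0.996, 0.088, 0.0]
contact_force: [0.3, -1.5, 1.4]
finger_gap: 0.0496
grip_force: 30.0
```

Grip is good. Before pivoting the canister against the tray's far rim, I'll locate that rim.

```bash
cat > e.py <<'E'
from h import *
np.set_printoptions(precision=3,suppress=True)
X=np.vstack([cloud(np.load(f"{c}0.npy",allow_pickle=True).item()).reshape(-1,3) for c in ("scene","top")])
a=np.radians(10.1);ex=np.array([np.cos(a),np.sin(a)]);ey=np.array([-ex[1],ex[0]])
l=(X[:,:2]-[.4995,.112])@np.stack([ex,ey],1)
for y0 in (-.055,.055,-.0,):
    for s in np.arange(-.1,.1,.004):
        m=(abs(l[:,1]-y0)<.012)&(abs(l[:,0]-s)<.002)&(X[:,2]<.12)&(X[:,2]>-.02)
        if m.sum()>3: print(y0,round(s,3),"%.4f"%np.median(X[m,2]),end="; ")
    print()
E
python3 e.py
```

```text
-0.055 -0.1 -0.0005; -0.055 -0.096 0.0004; -0.055 -0.092 0.0007; -0.055 -0.088 -0.0007; -0.055 -0.084 0.0010; -0.055 -0.08 0.0013; -0.055 -0.076 0.0011; -0.055 -0.072 0.0005; -0.055 -0.068 0.0122; -0.055 -0.064 0.0173; -0.055 -0.06 0.0099; -0.055 -0.056 0.0079; -0.055 -0.052 0.0074; -0.055 -0.048 0.0072; -0.055 -0.044 0.0089; -0.055 -0.04 0.0076; -0.055 -0.036 0.0082; -0.055 -0.032 0.0084; -0.055 -0.028 0.0072; -0.055 -0.024 0.0083; -0.055 -0.02 0.0077; -0.055 -0.016 0.0076; -0.055 -0.012 0.0087; -0.055 -0.008 0.0091; -0.055 -0.004 0.0078; -0.055 0.0 0.0089; -0.055 0.004 0.0081; -0.055 0.008 0.0095; -0.055 0.012 0.0097; -0.055 0.016 0.0085; -0.055 0.02 0.0083; -0.055 0.024 0.0091; -0.055 0.028 0.0104; -0.055 0.032 0.0083; -0.055 0.036 0.0108; -0.055 0.04 0.0100; -0.055 0.044 0.0101; -0.055 0.048 0.0090; -0.055 0.052 0.0132; -0.055 0.056 0.0178; -0.055 0.06 0.0140; -0.055 0.064 -0.0017; -0.055 0.068 -0.0002; -0.055 0.072 -0.0002; -0.055 0.076 -0.0007; -0.055 0.08 0.0002; -0.055 0.084 -0.0006; -0.055 0.088 0.0004; -0.055 0.092 0.0012; -0.055 0.096 0.0005; 
0.055 -0.1 -0.0012; 0.055 -0.
[... 1190 characters left out ...]
.0170; -0.0 -0.056 0.0073; -0.0 -0.052 0.0073; -0.0 -0.048 0.0088; -0.0 -0.044 0.0088; -0.0 -0.04 0.0077; -0.0 -0.036 0.0081; -0.0 -0.032 0.0078; -0.0 -0.028 0.0112; -0.0 -0.024 0.0460; -0.0 -0.02 0.0784; -0.0 -0.016 0.0931; -0.0 -0.012 0.0947; -0.0 -0.008 0.0956; -0.0 -0.004 0.0954; -0.0 0.0 0.0957; -0.0 0.004 0.0956; -0.0 0.008 0.0941; -0.0 0.012 0.0955; -0.0 0.016 0.0960; -0.0 0.02 0.0941; -0.0 0.024 0.0934; -0.0 0.036 0.0063; -0.0 0.04 0.0074; -0.0 0.044 0.0073; -0.0 0.048 0.0067; -0.0 0.052 0.0083; -0.0 0.056 0.0156; -0.0 0.06 0.0161; -0.0 0.068 0.0009; -0.0 0.072 0.0008; -0.0 0.076 -0.0006; -0.0 0.08 -0.0017; -0.0 0.084 -0.0007; -0.0 0.088 0.0004; -0.0 0.092 0.0004; -0.0 0.096 -0.0004;
```

Request:
servo_tool(motion=[[[1,0,0,-0.02,0.01],[1,0,0,-0.04,0.017],[1,0,0,-0.04,0.017],[1,0,0,-0.04,0.017]]])

```text
time: 11.05
position: [0.4984, 0.111, 0.0506]
ee_rot: [-0.0, 0.998, 0.062, -0.0]
contact_force: [-0.3, 0.5, -1.5]
finger_gap: 0.0502
grip_force: 30.0
```

Request:
servo_tool(motion=[[[1,0.05,0,0,0],[1,0.1,0,0,0],[1,0.14,0,0,0],[1,0.16,0,0,0],[1,0.18,0,0,0],[1,0.2,0,0,0],[1,0.2,0,0,0]]])

```text
time: 11.92
position: [0.5299, 0.1148, 0.049]
ee_rot: [0.002, 0.998, 0.062, -0.009]
contact_force: [-11.4, -0.4, 2.5]
finger_gap: 0.0497
grip_force: 30.0
```

Request:
servo_tool(motion=[[[1,0.02,0,0,0],[1,0.04,0,0,0],[1,0.05,0,0,0],[1,0.05,0,0,0],[1,0.05,0,0,0]]])

```text
time: 12.55
position: [0.5402, 0.116, 0.0496]
ee_rot: [0.002, 0.998, 0.062, -0.008]
contact_force: [-11.1, -1.2, 5.9]
finger_gap: 0.0501
grip_force: 30.0
```

Request:
servo_tool(motion=[[[1,0.02,0,0,0],[1,0.04,0,0,0],[1,0.05,0,0,0],[1,0.05,0,0,0],[1,0.05,0,0,0]]])

```text
time: 13.18
position: [0.5517, 0.1174, 0.05]
ee_rot: [0.002, 0.998, 0.062, -0.007]
contact_force: [-8.9, -1.0, 6.4]
finger_gap: 0.0498
grip_force: 30.0
```

Request:
servo_tool(motion=[[[1,-0.02,0,-0.1,0],[1,-0.05,0,-0.3,0],[1,-0.05,0,-0.5,0],[1,-0.05,0,-0.8,0],[1,-0.05,0,-1,0],[1,-0.05,0,-1,0],[1,-0.05,0,-1,0]]])

```text
time: 14.05
position: [0.5477, 0.1167, 0.25]
ee_rot: [0.0, 0.998, 0.062, -0.0]
contact_force: [-0.3, -0.6, -2.4]
finger_gap: 0.0498
grip_force: 30.0
```

```bash
cat > f.py <<'E'
from h import *
import sys
np.set_printoptions(precision=3,suppress=True)
s=arm.observe();q=s["ee_rot"];Rt=R.from_quat([q[1],q[2],q[3],q[0]]).as_matrix();g=s["position"]-.019*Rt[:,2]
print("t",s["time"],"tcp",s["position"],"toolx",np.degrees(np.arctan2(Rt[1,0],Rt[0,0])),"grip",g,s["grip_force"])
out=[]
for c in ["scene","top"]:
    d=imaging.get_image(c);np.save(f"{c}_{sys.argv[1]}.npy",d,allow_pickle=True)
    X=cloud(d);L=(X-g)@Rt   # tool frame: x fwd, z down
    m=(abs(L[...,0])<.07)&(abs(L[...,1])<.06)&(L[...,2]>-.06)&(L[...,2]<.09)&(d["depth"]>0)
    vu=np.argwhere(m).mean(0).astype(int);cr=d["pixels"][max(vu[0]-45,0):vu[0]+45,max(vu[1]-60,0):vu[1]+60]
    out.append(cv2.resize(cr[...,::-1],(480,360),interpolation=cv2.INTER_CUBIC))
    # label-side face: brown/red/white pixels, within |y|<.024
    for nm in ("red_canister_label","red_lid_top","red_canister_center"):
        for r in imaging.spot_point(d,nm)[:2]:
            if m[int(r["uv"][1]),int(r["uv"][0])]: print(c,nm,round(r["p"],2),"tool frame",(P(d,r["uv"])-g)@Rt)
    f=L[m&(abs(L[...,1])<.022)&(L[...,2]>-.03)]
    if len(f)>30:
        rng=np.random.default_rng(0)
        for k in range(3):
            best=None
            for _ in range(600):
                a=f[rng.choice(len(f),3,False)];n=np.cross(a[1]-a[0],a[2]-a[0]);l=np.linalg.norm(n)
                if l<1e-5: continue
                i=abs((f-a[0])@(n/l))<.002
                if best is None or i.sum()>best.sum(): best=i
            p=f[best];cc=p.mean(0);v=np.linalg.svd(p-cc)[2];n=v[2];n=n*(np.sign(-n[0]) or 1)
            print(c,"plane",len(p),cc,n,"lean",np.arctan2(-n[2],-n[0]));f=f[~best]
            if len(f)<30: break
cv2.imwrite(f"pics/tilt{sys.argv[1]}.png",np.vstack(out).copy() if False else np.hstack(out)[:, :960])
i=cv2.imread(f"pics/tilt{sys.argv[1]}.png");cv2.imwrite(f"pics/tilt{sys.argv[1]}.png",cv2.resize(i,(800,300)))
E
python3 f.py 3
```

```text
t 14.05 tcp [0.548 0.117 0.25 ] toolx 7.083073302556352 grip [0.548 0.117 0.269] 29.99796599149704
scene red_canister_label 0.8 tool frame [-0.036 -0.002  0.005]
scene red_canister_center 0.88 tool frame [-0.023 -0.016 -0.021]
scene plane 413 [-0.036 -0.001  0.007] [-0.958 -0.006 -0.287] lean 0.2909516497210439
scene plane 83 [-0.024 -0.001 -0.02 ] [-0.915 -0.021 -0.403] lean 0.4144062584812981
scene plane 21 [-0.023  0.003 -0.018] [-0.763 -0.079 -0.641] lean 0.6985643419759572
top red_canister_label 0.63 tool frame [-0.029 -0.004  0.017]
top red_lid_top 0.64 tool frame [ 0.005 -0.003 -0.024]
top red_canister_center 0.7 tool frame [-0.027 -0.016 -0.004]
top plane 206 [-0.036  0.     0.008] [-0.952 -0.071 -0.296] lean 0.3017703271485532
top plane 118 [-0.03   0.003 -0.002] [-0.948 -0.063 -0.313] lean 0.31933520313946046
top plane 91 [-0.    -0.001 -0.024] [-0.268 -0.031  0.963] lean -1.2989538460554961
```

View pics/tilt3.png

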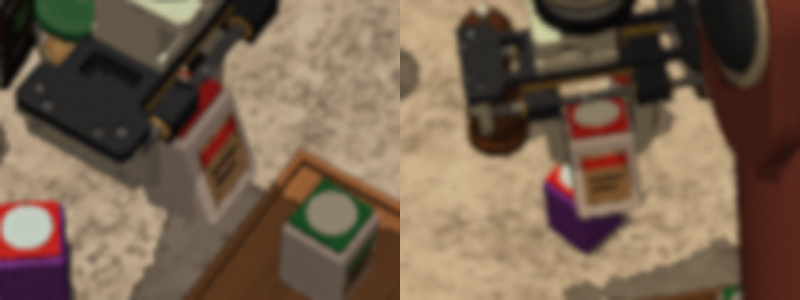

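The canister is held and leaning about 0.29 rad. The camera pitch is roughly 0.45, so I'll give it one more nudge on the rim.

Request:
servo_tool(motion=[[[1,-0.03,0,0.3,0],[1,-0.03,0,0.6,0],[1,-0.03,0,0.88,0],[1,-0.03,0,0.97,0],[1,-0.03,0,0.99,0],[1,0.0,0,0.99,0],[1,0.03,0,0.99,0],[1,0.05,0,0.99,0],[1,0.07,0,0.99,0],[1,0.085,0,0.99,0],[1,0.1,0,0.99,0],[1,0.1,0,0.99,0]]])

```text
time: 15.95
position: [0.5632, 0.1193, 0.053]
ee_rot: [0.001, 0.998, 0.062, -0.005]
contact_force: [-7.8, -0.4, 3.8]
finger_gap: 0.05
grip_force: 30.0
```

Request:
servo_tool(motion=[[[1,-0.02,0,-0.1,0],[1,-0.05,0,-0.3,0],[1,-0.05,0,-0.6,0],[1,-0.05,0,-0.8,0],[1,-0.05,0,-1,0],[1,-0.05,0,-1,0],[1,-0.05,0,-1,0]]])

```text
time: 16.82
position: [0.5579, 0.118, 0.2529]
ee_rot: [0.0, 0.998, 0.062, 0.0]
contact_force: [0.3, 0.8, -3.1]
finger_gap: 0.0496
grip_force: 30.0
```

```bash
python3 f.py 4
```

```text
t 16.825 tcp [0.558 0.118 0.253] toolx 7.077417537642087 grip [0.558 0.118 0.272] 29.998194873332977
scene red_canister_label 0.86 tool frame [-0.04  -0.001  0.008]
scene red_canister_center 0.92 tool frame [-0.027 -0.015 -0.022]
scene plane 452 [-0.039 -0.001  0.   ] [-0.902 -0.011 -0.431] lean 0.4452191547170186
scene plane 91 [-0.034  0.    -0.003] [-0.894 -0.014 -0.448] lean 0.46405775313177017
scene plane 32 [-0.037 -0.002 -0.009] [-0.903 -0.014 -0.43 ] lean 0.44459966988159727
top red_canister_label 0.85 tool frame [-0.042 -0.006  0.015]
top red_canister_label 0.76 tool frame [-0.044 -0.004  0.009]
top red_lid_top 0.74 tool frame [ 0.006  0.004 -0.023]
top red_canister_center 0.95 tool frame [-0.034 -0.006 -0.005]
top red_canister_center 0.88 tool frame [-0.049 -0.023  0.033]
top plane 230 [-0.04  -0.001  0.002] [-0.907 -0.05  -0.418] lean 0.4322360418447038
top plane 102 [-0.034  0.003 -0.001] [-0.902 -0.073 -0.425] lean 0.44028700128846326
top plane 88 [-0.043 -0.003  0.   ] [-0.92  -0.026 -0.392] lean 0.40309656129117266
```

```bash
cat > g.py <<'E'
from h import *
np.set_printoptions(precision=4,suppress=True)
s=arm.observe();q=s["ee_rot"];Rt=R.from_quat([q[1],q[2],q[3],q[0]]).as_matrix();g=s["position"]-.019*Rt[:,2]
n=np.array([-.905,0,-.425]);u=np.array([.425,0,-.905])
for c in ["scene","top"]:
    d=np.load(f"{c}_4.npy",allow_pickle=True).item();L=(cloud(d)-g)@Rt
    hsv=cv2.cvtColor(d["pixels"],cv2.COLOR_RGB2HSV).astype(int)
    m=(abs(L[...,1])<.03)&(abs(L@n-.035)<.006)&(abs(L@u)<.08)
    b=m&(hsv[...,1]>90)
    for nm,k in (("face",m),("label",b)):
        a=L[k];print(c,nm,k.sum(),"n",np.median(a@n),"u 2/50/98",np.percentile(a@u,[2,50,98]),"y",np.percentile(a[:,1],[2,50,98]))
    print(np.histogram(L[b]@u,bins=np.arange(-.07,.05,.006)), np.histogram(L[m]@u,bins=np.arange(-.07,.05,.006))[0])
E
python3 g.py
```

```text
scene face 721 n 0.035189858422909004 u 2/50/98 [-0.0515 -0.0121  0.0235] y [-0.0246 -0.002   0.0247]
scene label 349 n 0.035829346221034224 u 2/50/98 [-0.0409 -0.0141  0.0225] y [-0.0176  0.0016  0.0182]
(array([ 0,  0,  0,  0, 12, 38, 35, 36, 42, 32, 43, 44, 16,  0, 26, 24,  0,
        0,  0]), array([-0.07 , -0.064, -0.058, -0.052, -0.046, -0.04 , -0.034, -0.028,
       -0.022, -0.016, -0.01 , -0.004,  0.002,  0.008,  0.014,  0.02 ,
        0.026,  0.032,  0.038,  0.044])) [ 0  0 11 48 48 57 52 55 53 54 57 60 63 69 59 24  0  0  2]
top face 523 n 0.03483892606718357 u 2/50/98 [-0.0521 -0.0135  0.0229] y [-0.0247 -0.0007  0.0231]
top label 318 n 0.03502787795825281 u 2/50/98 [-0.0431 -0.014   0.023 ] y [-0.0197 -0.0013  0.0174]
(array([ 0,  0,  0,  1, 25, 28, 32, 31, 30, 34, 27, 36, 12,  5, 27, 29,  0,
        0,  0]), array([-0.07 , -0.064, -0.058, -0.052, -0.046, -0.04 , -0.034, -0.028,
       -0.022, -0.016, -0.01 , -0.004,  0.002,  0.008,  0.014,  0.02 ,
        0.026,  0.032,  0.038,  0.044])) [ 0  0 12 34 42 34 44 40 38 40 39 44 41 48 34 30  0  1  1]
```

Request:
servo_tool(motion=[[[1,-0.04,0.1,0,-0.04],[1,-0.08,0.25,0,-0.09],[1,-0.12,0.4,0,-0.14],[1,-0.16,0.55,0,-0.19],[1,-0.2,0.7,0,-0.24],[1,-0.2,0.8,0,-0.29],[1,-0.2,0.8,0,-0.34],[1,-0.2,0.8,0,-0.39],[1,-0.2,0.8,0,-0.44],[1,-0.2,0.8,0,-0.48],[1,-0.2,0.8,0,-0.509],[1,-0.2,0.8,0,-0.509]]])

```text
time: 18.73
position: [0.538, -0.0456, 0.2524]
ee_rot: [-0.0, 0.652, 0.758, -0.0]
contact_force: [0.5, -0.9, -2.7]
finger_gap: 0.0501
grip_force: 30.0
```

```bash
cat > k.py <<'E'
from h import *
np.set_printoptions(precision=4,suppress=True)
s=arm.observe();q=s["ee_rot"];Rt=R.from_quat([q[1],q[2],q[3],q[0]]).as_matrix()
print(s["time"],s["position"],np.degrees(np.arctan2(Rt[1,0],Rt[0,0])),s["joint_pos"],"shift units",(np.array([.516,-.206,.140])-s["position"])@Rt/.2)
E
python3 k.py
```

```text
18.725 [ 0.538  -0.0456  0.2524] 98.62588875788109 [ 0.5477  0.506  -0.7801  1.6792  0.3881  1.1187 -0.192 ] shift units [-0.7769 -0.2289  0.5617]
```

Request:
servo_tool(motion=[[[1,-0.1,-0.05,0.1,0],[1,-0.25,-0.1,0.2,0],[1,-0.4,-0.15,0.3,0],[1,-0.5,-0.2,0.4,0],[1,-0.6,-0.23,0.5,0],[1,-0.68,-0.23,0.56,0],[1,-0.72,-0.23,0.56,0],[1,-0.74,-0.23,0.56,0],[1,-0.74,-0.23,0.56,0]]])

```text
time: 19.85
position: [0.5158, -0.1981, 0.1414]
ee_rot: [0.001, 0.651, 0.759, 0.001]
contact_force: [-0.2, 0.9, -2.9]
finger_gap: 0.0497
grip_force: 30.0
```

```bash
python3 k.py
cat > l.py <<'E'
from h import *
np.set_printoptions(precision=3,suppress=True)
o=[]
for c,(u0,v0) in (("scene",(410,190)),("top",(420,255))):
    d=imaging.get_image(c);np.save(f"{c}_5.npy",d,allow_pickle=True)
    o.append(cv2.resize(d["pixels"][v0-75:v0+75,u0-100:u0+100][...,::-1],(400,300),interpolation=cv2.INTER_CUBIC))
    for n in ("lens","red_canister_label","red_lid_top"):
        for r in imaging.spot_point(d,n)[:3]: print(c,n,round(r["p"],2),np.round(r["uv"]),P(d,np.clip(r["uv"],0,[639,479])))
cv2.imwrite("pics/end.png",np.hstack(o))
E
python3 l.py
```

```text
19.85 [ 0.5158 -0.1981  0.1414] 98.74434296895254 [ 0.7672  0.6447 -0.702   1.7913  0.5191  0.897  -0.0163] shift units [-0.0392 -0.0053  0.0072]
scene lens 0.84 [386. 131.] [ 0.711 -0.388  0.214]
scene lens 0.67 [433. 170.] [ 0.481 -0.21   0.346]
scene lens 0.65 [413. 214.] [ 0.488 -0.171  0.241]
scene red_canister_label 0.96 [411. 214.] [ 0.51  -0.208  0.193]
scene red_canister_label 0.82 [265. 304.] [0.652 0.136 0.075]
scene red_lid_top 0.81 [406. 216.] [ 0.515 -0.197  0.19 ]
scene red_lid_top 0.63 [262. 303.] [0.661 0.139 0.076]
top lens 0.42 [439. 199.] [ 0.239 -0.205  0.744]
top red_canister_label 0.65 [258. 257.] [0.651 0.125 0.078]
top red_canister_label 0.47 [364. 238.] [ 0.56  -0.157  0.25 ]
top red_lid_top 0.51 [249. 254.] [0.662 0.151 0.079]
```

View pics/end.png

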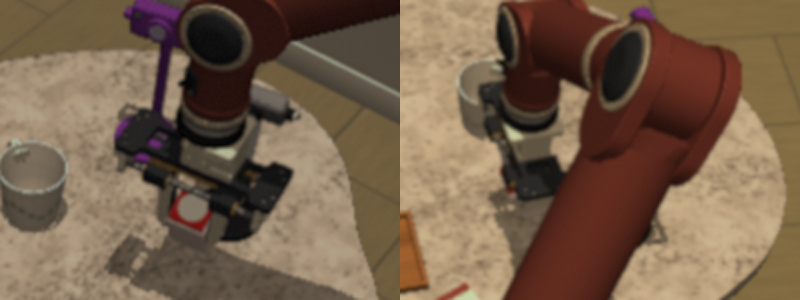

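The head is still in place behind the gripper, and the red lid shows at (190,210) in the crop, leaning away from the camera. One last nudge, then a lean check before handing in.

Request:
servo_tool(motion=[[[1,-0.015,-0.005,0.005,0],[1,-0.03,-0.005,0.005,0],[1,-0.035,-0.005,0.005,0],[1,-0.035,-0.005,0.005,0],[1,-0.035,-0.005,0.005,0]]])

```text
time: 20.88
position: [0.5151, -0.2055, 0.1397]
ee_rot: [-0.0, 0.651, 0.759, 0.0]
contact_force: [-0.4, 0.5, -1.3]
finger_gap: 0.0499
grip_force: 30.0
```

```bash
cat > m.py <<'E'
from h import *
np.set_printoptions(precision=3,suppress=True)
s=arm.observe();q=s["ee_rot"];Rt=R.from_quat([q[1],q[2],q[3],q[0]]).as_matrix();g=s["position"]-.019*Rt[:,2]
d=imaging.get_image("scene");X=cloud(d);L=(X-g)@Rt
n=np.array([-.905,0,-.425]);u=np.array([.425,0,-.905])
hsv=cv2.cvtColor(d["pixels"],cv2.COLOR_RGB2HSV)
lid=(abs(L[...,1])<.022)&(abs(L@u-.023)<.012)&(abs(L@n-.01)<.024)
p=L[lid];v=np.linalg.svd(p-p.mean(0))[2][2];v*=np.sign(-v[2]);print("lid",len(p),p.mean(0),v,"lean",np.arctan2(v[0],-v[2]))
lab=Rt@np.array([-.040,0,.0023])+g;lens=np.array([.538,-.353,.208])
vd=np.array([np.cos(.44)*np.cos(1.722),np.cos(.44)*np.sin(1.722),-np.sin(.44)]);e=lab-lens
print("tcp",s["position"],"label",lab,"along",e@vd,"off",e-vd*(e@vd),"grip",s["grip_force"])
h=(abs(X[...,0]-.54)<.07)&(abs(X[...,1]+.37)<.05)&(X[...,2]>.19)&(X[...,2]<.26);print("head pts",h.sum(),X[h].mean(0),X[h].max(0))
E
python3 m.py
```

```text
lid 295 [ 0.006 -0.001 -0.021] [ 0.515  0.008 -0.857] lean 0.5412491255337782
tcp [ 0.515 -0.206  0.14 ] label [ 0.521 -0.245  0.156] along 0.12081788666438079 off [-0. -0. -0.] grip 29.998227953910828
head pts 311 [ 0.516 -0.36   0.224] [ 0.545 -0.343  0.242]
```

```bash
cat >> m.py <<'E'
f=L[(abs(L[...,1])<.024)&(abs(L[...,0])<.06)&(L[...,2]>-.045)&(L[...,2]<.07)&(d["depth"]>0)];rng=np.random.default_rng(1)
for k in range(3):
    best=None
    for _ in range(800):
        a=f[rng.choice(len(f),3,False)];w=np.cross(a[1]-a[0],a[2]-a[0]);l=np.linalg.norm(w)
        if l<1e-5: continue
        i=abs((f-a[0])@(w/l))<.002
        if best is None or i.sum()>best.sum(): best=i
    p=f[best];v=np.linalg.svd(p-p.mean(0))[2][2];v*=np.sign(-v[2]);print("pl",len(p),p.mean(0),v,np.arctan2(v[0],-v[2]));f=f[~best]
E
python3 m.py | grep pl
```

```text
pl 176 [ 0.009 -0.001  0.014] [-0.926 -0.009 -0.379] -1.182486233312416
pl 169 [ 0.003 -0.001 -0.023] [ 0.425  0.017 -0.905] 0.4394663784764141
pl 63 [ 0.007  0.001 -0.025] [ 0.447  0.001 -0.894] 0.46381317003863815
```

Lean is 0.44 rad, confirmed on two faces (0.39 and 0.44). Handing in.

```bash
python3 -c "
from cell import arm
print(arm.job_done())"
```

```text
the job is handed in; nothing more can be done
None
```

I pressed the red lid home and handed the job in at about 21 s, with the canister held label-first about 12 cm from the lens. By my measurements it leans about 0.44 rad, against a camera pitch of about 0.45 rad fitted from depth images; no verdict came back.

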